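# Press the last fret of a fingerboard and hold the press down

### The arm

A 6-joint arm with a two-finger parallel gripper is mounted at the origin on the work surface. World frame = base frame: x ahead of the robot, y to its left, z up, the work surface at z = 0. Lengths are in m, angles in rad, forces in N, time in s.
With the tool pointing down it reaches from about 0.3 to 0.85 m from the base axis. Payload 5.4 kg.
Tool frame: the origin (TCP) lies midway between the tips of the shut fingers; the grasp point (between the pads) lies 19 mm behind it; z points along the fingers, y is the direction in which the jaws open and shut (so a half turn about z gives the same grasp; the last joint's range is limited). The gripper opens to 85 mm and grips with 20 to 120 N. Pads are 22 mm wide; open, the fingers measure 114 mm over their backs; the gripper's body (76 mm by 85 mm) begins 54 mm behind the grasp point. The pads swing forward as they close: fully open they stand 13 mm farther back than shut.
Start: joints at [0.919, 0.158, 1.597, -0, 1.386, -0.21], TCP at [0.246, 0.52, 0.231] pointing down, gripper open.
Joint ranges: [-2.91, 2.91], [-0.94, 2.29], [0.18, 2.7], [-1.29, 4.43], [0.17, 2.64], [-3, 3]. Speed limits (rad/s): [2.57, 2.57, 3.14, 3.14, 3.14, 3.14].

### API

Orientations are given as a unit quaternion [w, x, y, z].
In Python, from workcell import env gives the robot as it stands.
- The arm moves only by the tool send_rows, never from a script. Its argument "commands" is a list of rows, each a list of 7 numbers: the closure, from -1 (fully open) to 1 (shut), so that 0 is half open, then the shift along the tool's x, y, z in mm, then the turn, a rotation vector about the tool's x, y, z in rad. A call has 1 to 20 rows; each row shifts and turns the commanded pose from where the row before left it, along the tool's axes as they then stand; what a row does not reach is not made up. A row lasts 1/10 s, in which the tool goes at most 50 mm and 8.59 degrees, less where a joint would pass 70% of its speed; a pose out of reach is approached as far as the arm can. A call is refused whole if a number of a shift passes 50 or a number of a turn 0.15, either way. A call with a gripper value outside its range is refused whole. The fingers move at their own pace and stop on an object; "force" is the grip in N (left out, the last holds). Time passes only in rows, so rows that do not move let the fingers close. It gives the time, the measured TCP pose, the force and the opening at its end, in the units of the state.
- env.read_state(): the state, without advancing time (a new reading comes with each control period).
- env.get_image(name): name is "scene" or "top" or "wrist"; returns the picture (400x640x3 uint8, red, green, blue); there is no depth.
- env.camera_params(name): a dict with "K" (3x3 intrinsics, pixels), "camera_from_world" (4x4, takes a point from world to camera coordinates). Camera axes: x right, y down, z forward; pixel columns grow to the right and rows downward; lengths in m; the calibration is good to about 2 mm. A picture is of the moment at which its call begins: read the wrist's pose just before it. camera_params takes no time and is no camera call; for the wrist camera it gives the pose at the moment of the call.
- env.finish_job(): hands the job in, once; it reports no verdict.
The state is a dict: "time": time; "joint_pos": joint angles; "joint_velocities": joint speeds; "tau": joint torques, N m; "tcp_pos": TCP position; "ee_rot": TCP orientation; "ft_force": force on the tool from outside, world axes, zero at the start; "ft_torque": the same for the moment, N m; "grip_width": finger opening in m.
Only numpy, scipy, OpenCV 4.12 (cv2) and the standard library are available. Lean on these libraries where they do the work, as an engineer would, in place of code of your own. Each camera call takes 0.05 s, during which the arm holds its last target. There are 200 camera calls.

### The job

Take the ebony fingerboard off its cork-faced block and lay it on the fret press, on the cork rest and the anvil, with the brass fret squarely under the brass caul, and let go of it. Then pull the spring-return lever over by its red grip to the red mark without forcing it past, and keep holding it there while the glue sets: the job finishes with the robot still holding the lever on the mark. Leave the other things on the bench where they are.

Things in the scene. Friction and masses are not known exactly. Their poses are not given: they have to be found in the camera images.
- press: dark cast-iron C-frame rack press on a plywood board 382 x 120 x 18 mm, fixed. Origin on the bench below the ram's axis. Own -x points out of the open throat, where the board is fed in (roughly robot +y); y along the lever's axle, lever on the +y side; z up. Head, 62 mm wide, overhangs from x = -41 mm back, z 148 to 238 mm; column behind x = 41; ram top at z = 290 at most
- anvil (a point): centre of the steel anvil's top face, 50 (x) x 70 (y) mm, 60 mm above the bench, right below the caul's centre; axes as the press: -x out of the throat
- caul: brass pressing bar under the ram, 16 (press x) x 56 (press y) x 14 mm high; origin at the centre of its lower face. Lever at rest: 25 mm above the anvil; it comes down 16 mm per rad of lever travel and meets the brass fret of a board lying on the anvil at about 0.81 rad
- lever (a joint): angle of the spring-return lever, rad: 0 at rest (70 degrees above level, leaning out over the throat), growing as it is pulled over towards press -x and down; 0.95 on the red mark (15.6 degrees above level); stop at 1.3. Spring: about 2.5 N at the grip to start, 9 N on the mark, 4 to 8 N more once the caul presses the fret in. Let go, it springs back to 0
- handle: the lever: steel bar, 11 mm thick, through a hub on the axle, in the upright plane y = 68 mm of the press, 35 mm of bar beyond the hub. A red round grip that turns freely on its spindle sticks out sideways from its outer end, along the axle's direction (press +y). Origin on the axle in the bar's plane; axes turn with the lever, those of the press at rest
- lever_pivot (a point): point on the axle in the plane of the bar: x = 30, y = 68, z = 190 mm in the press frame. At lever angle q the grip's middle is at x = 30 - 150 cos(1.222 - q), y = 110, z = 190 + 150 sin(1.222 - q) mm in the press frame
- red_mark (a point): red line on the aluminium quadrant plate behind the bar, 80 mm from the axle; when the bar covers it, seen along the axle, the lever is on the mark (0.95 rad)
- fingerboard: black ebony fingerboard 220 x 42 x 8 mm, about 110 g, face up on the block. Origin at the centre of its underside, x along its length, z up. Thin silvery frets all along, under 1 mm proud; one brass fret stands 4 mm proud, not yet pressed in, at x = +90 mm, 20 mm from the +x end. The +x end goes into the press first (towards press +x) and points roughly that way at the start
- brass_fret (a point): middle of the brass fret's top as it stands at the start: x = +90 mm, 12 mm above the board's underside; fret 3 mm wide, 44 mm long across the board; axes as the board
- grip_spot (a point): good place to take the board across its width: x = -35 mm on its centre line, 4 mm above its underside; 125 mm from the brass fret
- block: wooden block with a cork face on which the board lies at the start, 150 x 30 mm, 24 mm high, fixed; narrower than the board, so the fingers find room along its sides. Origin under its centre
- glue_bottle: small white bottle with a red cap, 38 mm across, 85 mm high; bystander
- varnish_jar: amber glass jar, 56 mm across, 62 mm high; bystander
- hammer: small fretting hammer lying on the bench; bystander
- sanding_block: cork and wood sanding block 110 x 55 x 34 mm; bystander
- feed_rest (a point): centre of the cork top of the narrow wooden in-feed rest, 34 (x) x 30 (y) mm, level with the anvil's top, 190 mm out from the anvil's centre along press -x; between rest and anvil nothing stands within 18 mm below that level
- fret (a joint): how far the brass fret is pushed down into its slot, m: 0 at the start, 0.0025 fully seated; pushing it in takes 10 to 40 N and the slot is a little springy
- grip (a point): middle of the red revolving grip, a cylinder 22 mm thick, 60 mm long (y = 80 to 140 mm in the press frame), lying level, parallel to the axle, 150 mm from it; about 331 mm above the bench at rest, 230 mm on the mark. Can be pinched from above with the fingers closing along press x; it then turns as the lever swings
Mind the look-alikes: they are no part of the job. Of the things like the fingerboard, leave any that is orange; of the rest the smaller one is meant.

How it is judged:
On the way:
1. the fingerboard lies on the anvil and rest with the brass fret under the caul, let go of, the lever still up (x of brass_fret in the frame of anvil between -0.006 and 0.006 m and y of brass_fret in the frame of anvil between -0.008 and 0.008 m and z of brass_fret in the frame of anvil between 0.008 and 0.015 m and angle between the x axis of fingerboard and the x axis of press, either way round below 0.1 rad and contact force between the fingers and fingerboard below 0.3 N and value of joint lever below 0.3 rad), for 0.2 s.
At the end, for the whole second after the job is handed in: The fingers hold the lever (over 3 N) at 0.88 to 1.02 rad (mark 0.95); the caul bears on the fingerboard's fret (over 1 N), pushed in over 0.4 mm; fret within 6 mm along the feed and 8 mm across of the caul's middle, board square within 0.1 rad, not touched by the fingers (value of joint lever between 0.88 and 1.02 rad and contact force between the fingers and handle above 3 N and contact force between caul and fingerboard above 1 N and value of joint fret above 0.0004 m and contact force between the fingers and fingerboard below 0.3 N and x of brass_fret in the frame of anvil between -0.006 and 0.006 m and y of brass_fret in the frame of anvil between -0.008 and 0.008 m and angle between the x axis of fingerboard and the x axis of press, either way round below 0.1 rad); the arm keeps its last pose, push and grip.
It fails at once if the lever is forced well past the mark (over 1.12 rad) (value of joint lever above 1.12 rad).
It fails at once if a bystander is moved by more than 25 mm (distance of any of glue_bottle, varnish_jar, hammer, sanding_block from where it was at the start of the episode above 0.025 m).
It also fails if it takes over 58 s, if anything falls off the work surface, if the arm or the gripper's body presses on something with over 40 N, if the wrist force passes 120 N, or if a joint passes its speed limit or range.

## Working session

There is one attempt and no reset: what is moved stays moved. The work goes in short steps, Python scripts to look and compute and a tool call to move; the robot and the scene stay as the last step left them, time stands still between calls to the robot, and variables do not carry over. Pictures are saved under pics/ and viewed, about 8 in all and at most 12, crops included, and the job is handed in when it is done.

Besides the shell and the picture viewer there is one more tool, called after "Call:" as name(argument=value, ...) on one line, values as JSON. send_rows: Moves the arm, as the interface text tells. Its arguments: {"type":"object","properties":{"commands":{"type":"array"},"force":{"type":"number"}},"required":["commands"]}

```bash
mkdir -p pics; cat > h.py <<'E'
import numpy as np, cv2
from workcell import env
def snap(n,f):
    p=env.camera_params(n); im=env.get_image(n); cv2.imwrite('pics/'+f,im[:,:,::-1]); return im,p
def ray(p,u,v):
    K=np.array(p['K']);T=np.array(p['camera_from_world']);R=T[:3,:3]
    return -R.T@T[:3,3], R.T@np.linalg.inv(K)@np.array([u,v,1.])
def onz(p,u,v,z):
    c,d=ray(p,u,v); return c+d*(z-c[2])/d[2]
def proj(p,X):
    T=np.array(p['camera_from_world']);x=np.array(p['K'])@(T[:3,:3]@np.array(X,float)+T[:3,3]); return x[:2]/x[2]
E
python3 - <<'E'
from h import *
a,p=snap('scene','s.png');b,q=snap('top','t.png');snap('wrist','w.png')
print(env.read_state()); print(ray(p,320,200),ray(q,320,200),q['K'])
E
```

```text
{'time': 0.15, 'joint_pos': array([ 9.18904747e-01,  1.58943915e-01,  1.59793959e+00,  1.04672445e-05,
        1.38622232e+00, -2.10109600e-01]), 'joint_velocities': array([ 0.00037242, -0.00073977, -0.00429425,  0.00171501,  0.00080915,
        0.00025807]), 'tau': array([ 8.45328032e-06, -3.96380460e+01, -3.31786072e+01, -2.45810961e-04,
        5.40255613e-03, -3.09244069e-05]), 'tcp_pos': array([0.24557159, 0.51940303, 0.23052252]), 'ee_rot': array([-3.20759442e-04,  2.19099929e-01,  9.75702131e-01, -6.85244249e-04]), 'ft_force': array([-0.01263885,  0.27695952, -0.38879642]), 'ft_torque': array([ 0.02586139, -0.01455251, -0.02891064]), 'grip_width': 0.08529326817999933}
(array([1.57721347, 0.18438907, 0.87707587]), array([-0.85272131, -0.07728611, -0.51667733])) (array([0.24172408, 0.0975675 , 1.53384324]), array([ 0.18306009, -0.01052313, -0.98322926])) [[377.60875716   0.         314.3228935 ]
 [  0.         377.60875716 204.39512911]
 [  0.           0.           1.        ]]
```

View pics/s.png

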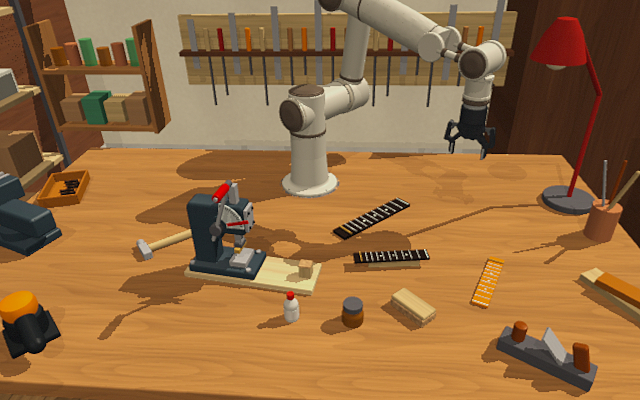

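View pics/t.png

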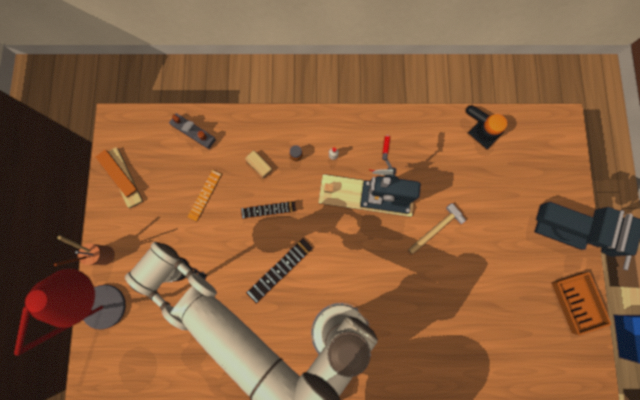

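The top view shows the press near (390,192), with its throat facing left. The small black board is on its block near (272,209). The larger black look-alike is near (280,270) and the orange one near (205,195).

```bash
python3 - <<'E'
import cv2
t=cv2.imread('pics/t.png')[125:255,230:430]; cv2.imwrite('pics/tc.png',cv2.resize(t,None,fx=4,fy=4,interpolation=cv2.INTER_CUBIC))
s=cv2.imread('pics/s.png')[170:300,180:440]; cv2.imwrite('pics/sc.png',cv2.resize(s,None,fx=3,fy=3,interpolation=cv2.INTER_CUBIC))
E
```

```text
(no output)
```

View pics/tc.png

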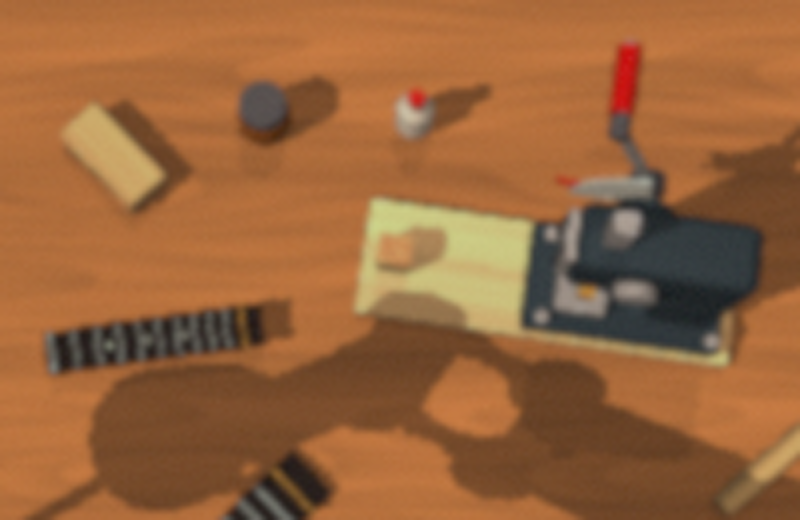

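View pics/sc.png

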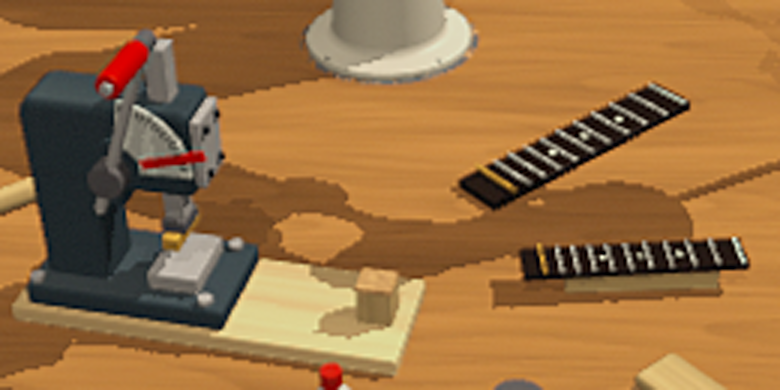

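The crops show:
- **Top crop:** the board's corners are near (48,335), (53,373), (264,343) and (258,308). The cork rest is near (396,252) and the red grip near (625,78).
- **Scene crop:** the rest top is near (376,281) and the grip middle near (124,66).

Next I fit the press and board poses to these points.

```bash
cat > fit.py <<'E'
from h import *
from scipy.optimize import least_squares
P={'t':env.camera_params('top'),'s':env.camera_params('scene')}
def full(c,u,v): return ((u+.5)/4-.5+230,(v+.5)/4-.5+125) if c=='t' else ((u+.5)/3-.5+180,(v+.5)/3-.5+170)
def fit(obs,x0):
    def W(x,X):
        c,s=np.cos(x[2]),np.sin(x[2]); return [x[0]+c*X[0]-s*X[1],x[1]+s*X[0]+c*X[1],X[2]]
    f=lambda x:np.concatenate([proj(P[c],W(x,np.array(X)/1000))-full(c,u,v) for c,u,v,X in obs])
    r=least_squares(f,x0,loss='soft_l1'); print(r.x.round(4)); print(r.fun.reshape(-1,2).round(1).tolist()); return r.x
b=fit([('t',48,335,(-110,21,32)),('t',53,373,(-110,-21,32)),('t',258,308,(110,21,32)),('t',264,343,(110,-21,32)),('t',244,328,(90,0,36)),
 ('s',521,247,(110,-21,32)),('s',741,238,(-110,-21,32)),('s',747,268,(-110,21,32)),('s',523,279,(110,21,32))],[.4,.25,-1.5])
p=fit([('t',396,249,(-190,0,60)),('s',376,281,(-190,0,60)),('t',626,78,(-21.3,110,331)),('s',124,66,(-21.3,110,331))],[.45,-.1,-1.6])
print(onz(P['t'],*full('t',372,198),.018),onz(P['t'],*full('t',355,313),.018),onz(P['t'],*full('t',727,366),.018))
E
python3 fit.py
```

```text
[ 0.4832  0.2896 -1.4411]
[[-0.9, -0.8], [-1.2, -0.1], [0.7, -0.9], [0.4, 0.5], [-0.2, -0.4], [-0.9, 0.2], [-0.6, -0.1], [1.0, -1.3], [0.0, -1.5]]
[ 0.5416 -0.1397 -1.7187]
[[-0.2, -0.0], [0.3, -0.3], [-0.0, 0.4], [-0.5, 0.9]]
[0.63271828 0.07053464 0.018     ] [0.51200996 0.08796546 0.018     ] [ 0.45834729 -0.28859833  0.018     ]
```

```bash
cat >> h.py <<'E'
from scipy.spatial.transform import Rotation as Ro
def st():
    s=env.read_state(); q=s['ee_rot']; return np.array(s['tcp_pos']),Ro.from_quat([q[1],q[2],q[3],q[0]]),s
def plan(pos,yhead,cur=None):
    """target: tool down, tool y heading (rad, world). prints rotvec, then shift mm in the axes after turn"""
    p,R,s=cur or st(); y=np.array([np.cos(yhead),np.sin(yhead),0]); z=np.array([0,0,-1.]); 
    T=Ro.from_matrix(np.c_[np.cross(y,z),y,z])
    print('turn',(R.inv()*T).as_rotvec().round(3),'then shift',(1000*T.inv().apply(np.array(pos)-p)).round(1)); return np.array(pos),T,s
PP=(0.5416,-0.1397,-1.7165)
def W(pose,X):
    c,s=np.cos(pose[2]),np.sin(pose[2]); return np.array([pose[0]+c*X[0]-s*X[1],pose[1]+s*X[0]+c*X[1],X[2]])
BP=(.4832,.2896,-1.4411)
E
python3 - <<'E'
from h import *
g=W(BP,(-.035,0,.2)); print(g); plan(g,BP[2]+np.pi/2)
c,d=ray(env.camera_params('wrist'),320,200); p,R,s=st(); print('cam in tool',R.inv().apply(c-p),R.inv().apply(d))
E
```

```text
[0.47867334 0.32430604 0.2       ]
turn [-0.002  0.     0.999] then shift [-223.6  205.9   30.5]
cam in tool [ 0.07592726  0.00090506 -0.1427366 ] [-0.28330169 -0.02058154  0.95908231]
```

Call:
send_rows(commands=[[-1,0,0,0,0,0,0.143],[-1,0,0,0,0,0,0.143],[-1,0,0,0,0,0,0.143],[-1,0,0,0,0,0,0.143],[-1,0,0,0,0,0,0.143],[-1,0,0,0,0,0,0.143],[-1,0,0,0,0,0,0.141],[-1,-32,29.4,4.4,0,0,0],[-1,-32,29.4,4.4,0,0,0],[-1,-32,29.4,4.4,0,0,0],[-1,-32,29.4,4.4,0,0,0],[-1,-32,29.4,4.4,0,0,0],[-1,-32,29.4,4.4,0,0,0],[-1,-32,29.4,4.4,0,0,0],[-1,0,0,0,0,0,0],[-1,0,0,0,0,0,0]], force=60)

```text
time: 1.75
tcp_pos: [0.4791, 0.3237, 0.1999]
ee_rot: [-0.0, 0.66, 0.751, -0.001]
ft_force: [0.2, -0.1, -0.2]
grip_width: 0.0856
```

```bash
python3 - <<'E'
from h import *
a,p=snap('wrist','w1.png'); print(st()[0],proj(p,W(BP,(.09,0,.036))),proj(p,W(BP,(-.035,0,.032))),[proj(p,W(BP,(-.11,k*.021,.032))).round(0) for k in(1,-1)],[proj(p,W(BP,(.11,k*.021,.032))).round(0) for k in(1,-1)])
plan(W(BP,(-.035,0,.2)),BP[2]+np.pi/2)
E
```

```text
[0.47847236 0.32449593 0.20016715] [326.50428127 291.84503577] [326.32169076 184.94677354] [array([348., 109.]), array([304., 110.])] [array([344., 305.]), array([309., 305.])]
turn [-0.001 -0.    -0.   ] then shift [-0.2  0.2  0.2]
```

View pics/w1.png

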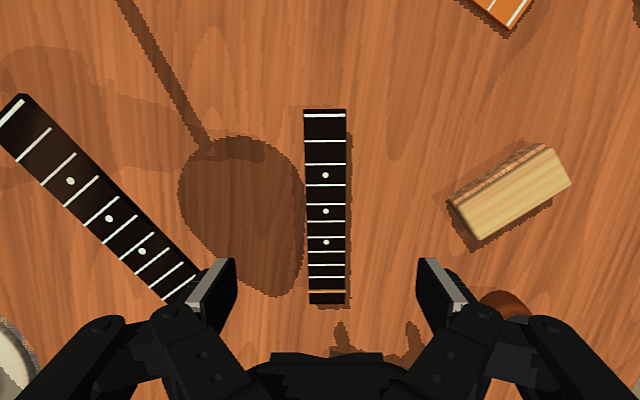

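The wrist view matches the prediction to within 1 px: board edges at columns 303–346, brass fret at row 291. Now I descend and grip.

Call:
send_rows(commands=[[-1,0,0,35,0,0,0],[-1,0,0,35,0,0,0],[-1,0,0,35,0,0,0],[-1,0,0,35,0,0,0],[-1,0,0,30,0,0,0],[-1,0,0,15,0,0,0],[-1,0,0,10,0,0,0],[-1,0,0,0,0,0,0],[-1,0,0,0,0,0,0],[0.5,0,0,0,0,0,0],[1,0,0,0,0,0,0],[1,0,0,0,0,0,0],[1,0,0,0,0,0,0],[1,0,0,0,0,0,0],[1,0,0,0,0,0,0],[1,0,0,0,0,0,0],[1,0,0,0,0,0,0]], force=60)

```text
time: 3.5
tcp_pos: [0.4797, 0.3246, 0.0065]
ee_rot: [0.0, 0.66, 0.752, 0.001]
ft_force: [-0.1, -0.7, 5.6]
grip_width: 0.0408
```

```bash
python3 - <<'E'
from h import *
p,R,s=st(); print(p,s['grip_width'],s['ft_force'])
# lift to underside 110 mm over bench (dz +86), then target out of throat, board turned to press
z0=p[2]-.024
T1=W(PP,(-.225,0,z0+.085)); print(T1); a=plan(T1,PP[2]+np.pi/2)
plan(W(PP,(-.225,0,z0+.066)),PP[2]+np.pi/2,a)
plan(W(PP,(-.125,0,z0+.066)),PP[2]+np.pi/2,a)
E
```

```text
[0.47967861 0.3246181  0.0064905 ] 0.04082983920337486 [-0.14501141 -0.73846529  5.56215772]
[0.57426745 0.0829159  0.0674905 ]
turn [ 0.001 -0.001  0.276] then shift [-225.4  128.7  -61. ]
turn [0. 0. 0.] then shift [ 0.  0. 19.]
turn [0. 0. 0.] then shift [-100.    0.   19.]
```

Call:
send_rows(commands=[[1,0,0,-10,0,0,0],[1,0,0,-25,0,0,0],[1,0,0,-30,0,0,0],[1,0,0,-25,0,0,0],[1,0,0,0,0,0,0.092],[1,0,0,0,0,0,0.092],[1,0,0,0,0,0,0.092],[1,-22.5,12.9,0,0,0,0],[1,-32.2,18.4,0,0,0,0],[1,-32.2,18.4,0,0,0,0],[1,-32.2,18.4,0,0,0,0],[1,-32.2,18.4,0,0,0,0],[1,-32.2,18.4,0,0,0,0],[1,-26,14.8,0,0,0,0],[1,-15.9,9,0,0,0,0],[1,0,0,0,0,0,0],[1,0,0,0,0,0,0]])

```text
time: 5.2
tcp_pos: [0.573, 0.0832, 0.0953]
ee_rot: [-0.001, 0.757, 0.654, -0.0]
ft_force: [0.1, 0.2, -1.1]
grip_width: 0.0407
```

```bash
python3 - <<'E'
from h import *
p,R,s=st(); a,q=snap('wrist','w2.png'); print(p,R.as_euler('xyz'),s['grip_width'],s['ft_force'])
pr=lambda X:proj(q,W(PP,X)).round(0).tolist()
print('rest corners',[pr((-.19+i*.017,j*.015,.06)) for i in(-1,1) for j in(-1,1)],'anvil',[pr((i*.025,j*.035,.06)) for i in(-1,1) for j in(-1,1)])
print('plywood',pr((-.2485,.06,.018)),pr((-.2485,-.06,.018)))
# board predicted from tool
T=p+R.apply([0,0,0]); u=p[2]-.0065+.024
c,sn=R.apply([-1,0,0])[:2]; B=(p[0]+.035*c,p[1]+.035*sn,np.arctan2(sn,c)); print('board',B,u)
print('fret',[proj(q,W(B,(.09,j*.022,u+.012))).round(0).tolist() for j in (1,-1)],'end',[proj(q,W(B,(.11,j*.021,u+.008))).round(0).tolist() for j in (1,-1)],[proj(q,W(B,(-.11,j*.021,u+.008))).round(0).tolist() for j in (1,-1)])
E
```

```text
[0.57300013 0.08321579 0.09530722] [-3.14056442e+00 -5.75341575e-04  1.42452694e+00] 0.040678936099000196 [ 0.0902096   0.22703252 -1.09102504]
rest corners [[306.0, 262.0], [352.0, 262.0], [307.0, 307.0], [351.0, 307.0]] anvil [[286.0, 462.0], [371.0, 462.0], [288.0, 503.0], [369.0, 503.0]]
plywood [410.0, 184.0] [247.0, 184.0]
board (np.float64(0.5678989419844795), np.float64(0.04858954139295678), np.float64(-1.717065714285652)) 0.11280722094510945
fret [[368.0, 495.0], [287.0, 495.0]] end [[364.0, 510.0], [291.0, 510.0]] [[385.0, 112.0], [270.0, 112.0]]
```

View pics/w2.png

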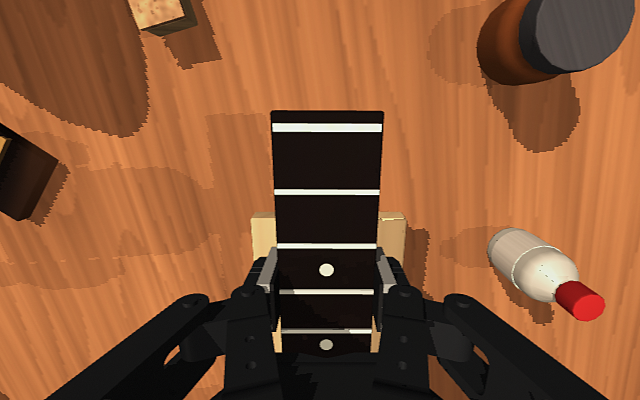

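The board is held square, with its end at row 111 as predicted. The plywood edge is near row 212, columns 251–405, centred on the board. Next I lower it and feed it in.

```bash
python3 - <<'E'
from h import *
p,R,s=st(); q=env.camera_params('wrist')
print('edge pred',[proj(q,W(PP,(-.221,j*.06,.018))).round(0).tolist() for j in(1,-1)])
a=plan(np.r_[W(PP,(-.125,0,0))[:2],p[2]-.047],PP[2]+np.pi/2)
E
```

```text
edge pred [[408.0, 220.0], [250.0, 220.0]]
turn [-0.001 -0.001  0.   ] then shift [-100.6    1.6   47. ]
```

Call:
send_rows(commands=[[1,0,0,15,0,0,0],[1,0,0,20,0,0,0],[1,0,0,12,0,0,0],[1,0,1.6,0,0,0,0],[1,-15,0,0,0,0,0],[1,-15,0,0,0,0,0],[1,-15,0,0,0,0,0],[1,-15,0,0,0,0,0],[1,-15,0,0,0,0,0],[1,-15,0,0,0,0,0],[1,-10,0,0,0,0,0],[1,0,0,0,0,0,0],[1,0,0,0,0,0,0]])

```text
time: 6.55
tcp_pos: [0.5605, -0.0166, 0.0485]
ee_rot: [-0.0, 0.757, 0.653, 0.0]
ft_force: [0.6, -0.7, -1.3]
grip_width: 0.0407
```

```bash
python3 - <<'E'
from h import *
p,R,s=st(); a,q=snap('scene','s2.png'); print(p,s['ft_force'])
x0,y0,w,h,f=220,225,110,80,7
c=cv2.resize(a[y0:y0+h,x0:x0+w,::-1],None,fx=f,fy=f,interpolation=cv2.INTER_CUBIC); cv2.imwrite('pics/s2c.png',c)
u=p[2]-.0065+.024; c_,sn=R.apply([-1,0,0])[:2]; B=(p[0]+.035*c_,p[1]+.035*sn,np.arctan2(sn,c_)); print(B,u)
g=lambda X,P:((proj(q,W(P,X))-[x0,y0]+.5)*f).round(0).tolist()
print('fret ends',g((.09,.022,u+.012),B),g((.09,-.022,u+.012),B),'end',g((.11,.021,u+.008),B),g((-.11,.021,u+.008),B))
print('anvil',[g((i*.025,j*.035,.06),PP) for i in(-1,1) for j in(-1,1)],'caul low +y edge',[g((i*.008,.028,.085),PP) for i in(-1,1)],'rest',[g((-.19+i*.017,j*.015,.06),PP) for i in(-1,1) for j in(-1,1)])
E
```

```text
[ 0.56049827 -0.01656417  0.04846819] [ 0.63379122 -0.72251829 -1.28386298]
(np.float64(0.5553882412111376), np.float64(-0.05118912773824442), np.float64(-1.7173208557957296)) 0.06596818952088551
fret ends [126.0, 208.0] [166.0, 144.0] end [82.0, 209.0] [610.0, 279.0]
anvil [[239.0, 167.0], [180.0, 271.0], [127.0, 152.0], [63.0, 255.0]] caul low +y edge [[139.0, 205.0], [102.0, 200.0]] rest [[651.0, 251.0], [633.0, 298.0], [570.0, 241.0], [550.0, 287.0]]
```

View pics/s2c.png

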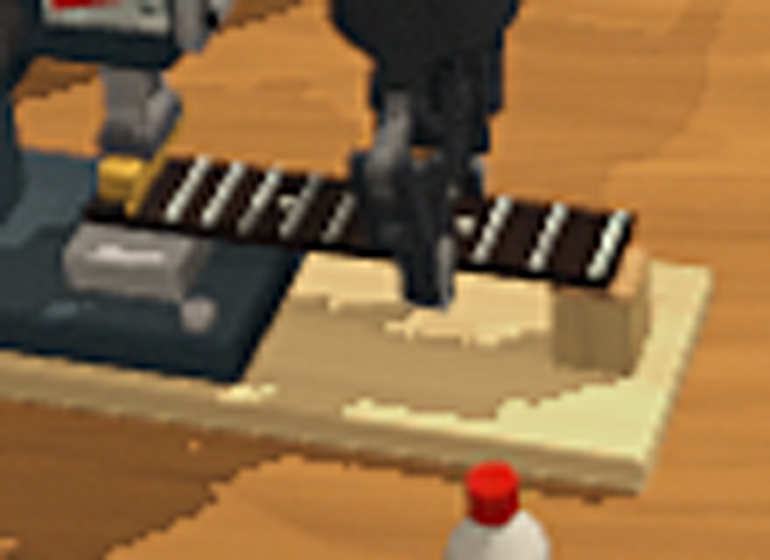

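The scene crop shows the fret's near end at about (132,208) and the caul's near face at columns 98–137. The fret looks 2–3 mm short of the caul's middle, so I advance it 2 mm and lower it.

Call:
send_rows(commands=[[1,-2,0,0,0,0,0],[1,0,0,2,0,0,0],[1,0,0,2,0,0,0],[1,0,0,1.5,0,0,0],[1,0,0,0,0,0,0],[1,0,0,0,0,0,0]])

```text
time: 7.2
tcp_pos: [0.5602, -0.0184, 0.0429]
ee_rot: [-0.0, 0.757, 0.654, -0.0]
ft_force: [-0.2, -0.3, -0.6]
grip_width: 0.0404
```

Call:
send_rows(commands=[[0,0,0,0,0,0,0],[-0.2,0,0,0,0,0,0],[-0.5,0,0,0,0,0,0],[-0.5,0,0,0,0,0,0],[-0.5,0,0,0,0,0,0],[-0.5,0,0,-20,0,0,0],[-0.5,0,0,-40,0,0,0],[-0.5,0,0,-40,0,0,0],[-0.5,0,0,-40,0,0,0],[-0.5,0,0,-40,0,0,0],[-0.5,0,0,-27,0,0,0],[-0.5,0,0,0,0,-0.117,0],[-0.5,0,0,0,0,-0.117,0],[-0.5,0,0,0,0,-0.117,0],[-0.5,0,0,0,0,0,0],[-0.5,0,0,0,0,0,0]])

```text
time: 8.8
tcp_pos: [0.5602, -0.018, 0.2496]
ee_rot: [0.113, 0.745, 0.644, -0.132]
ft_force: [-1.1, -0.3, -0.6]
grip_width: 0.0643
```

```bash
python3 - <<'E'
from h import *
p,R,s=st(); a,q=snap('wrist','w3.png'); print(p,s['ft_force'])
x0,y0,w,h,f=230,170,200,150,4
cv2.imwrite('pics/w3c.png',cv2.resize(a[y0:y0+h,x0:x0+w,::-1],None,fx=f,fy=f,interpolation=cv2.INTER_CUBIC))
g=lambda X:((proj(q,W(PP,X))-[x0,y0]+.5)*f).round(0).tolist()
print('fret nominal',g((0,.022,.072)),g((0,-.022,.072)),'caul front low',g((-.008,.028,.085)),g((-.008,-.028,.085)),'anvil front',g((-.025,.035,.06)),g((-.025,-.035,.06)),'10mm',g((-.01,.0,.072)),g((0,0,.072)))
E
```

```text
[ 0.56015708 -0.01800294  0.24960053] [-1.14834433 -0.3314434  -0.64985536]
fret nominal [458.0, 206.0] [314.0, 206.0] caul front low [482.0, 214.0] [291.0, 214.0] anvil front [503.0, 117.0] [270.0, 117.0] 10mm [386.0, 181.0] [386.0, 206.0]
```

View pics/w3c.png

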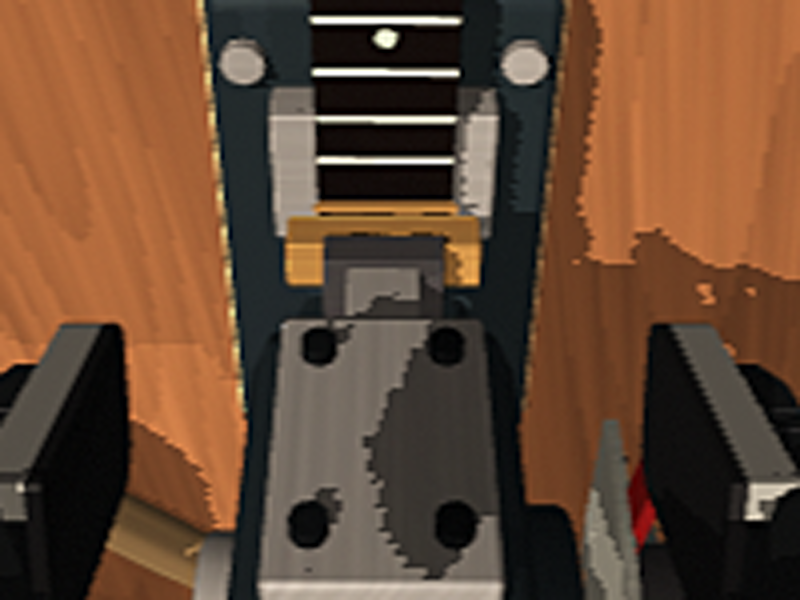

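The fret lies at row 208, columns 316–458. The caul's lower front edge is at row 217, so the alignment is within about 1 mm both ways, and the board is released. Now the lever.

```bash
python3 - <<'E'
from h import *
p,R,s=st(); print(s['joint_pos'].round(2))
cur=(p+np.array([0,0,0]),R,s)
g=W(PP,(-.0213,.115,.40)); print(g)
a=plan(np.r_[p[:2],.41],PP[2]+np.pi/2)
b=plan(np.r_[p[:2],.41],PP[2],a); plan(g,PP[2],b)
E
```

```text
[-0.06  0.18  1.58 -0.35  1.43  0.14]
[ 0.65847398 -0.13532239  0.4       ]
turn [-0.     0.349 -0.   ] then shift [   0.    0. -160.]
turn [0.    0.    1.571] then shift [0. 0. 0.]
turn [0. 0. 0.] then shift [114.1 101.1  10. ]
```

Call:
send_rows(commands=[[-1,0,0,0,0,0.117,0],[-1,0,0,0,0,0.117,0],[-1,0,0,0,0,0.115,0],[-1,0,0,-40,0,0,0],[-1,0,0,-40,0,0,0],[-1,0,0,-40,0,0,0],[-1,0,0,-40,0,0,0],[-1,0,0,0,0,0,0.143],[-1,0,0,0,0,0,0.143],[-1,0,0,0,0,0,0.143],[-1,0,0,0,0,0,0.143],[-1,0,0,0,0,0,0.143],[-1,0,0,0,0,0,0.143],[-1,0,0,0,0,0,0.143],[-1,0,0,0,0,0,0.143],[-1,0,0,0,0,0,0.143],[-1,0,0,0,0,0,0.143],[-1,0,0,0,0,0,0.141],[-1,0,0,0,0,0,0]])

```text
time: 10.75
tcp_pos: [0.5602, -0.0194, 0.4106]
ee_rot: [0.001, 0.997, -0.074, 0.001]
ft_force: [-0.4, 0.0, 0.7]
grip_width: 0.0856
```

Call:
send_rows(commands=[[-1,28.5,25,0,0,0,0],[-1,28.5,25,0,0,0,0],[-1,28.5,25,0,0,0,0],[-1,28.6,26,0,0,0,0],[-1,0,0,0,0,0,0],[-1,0,0,0,0,0,0]])

```text
time: 11.35
tcp_pos: [0.6584, -0.1361, 0.4094]
ee_rot: [0.0, 0.997, -0.073, -0.001]
ft_force: [-1.0, 0.2, -0.3]
grip_width: 0.0856
```

```bash
python3 - <<'E'
from h import *
p,R,s=st(); a,q=snap('wrist','w4.png')
plan(W(PP,(-.0213,.115,.309)),PP[2])
print([proj(q,W(PP,(-.0213,y,.331))).round(0).tolist() for y in (.08,.115,.14)])
E
```

```text
turn [ 0.001 -0.     0.001] then shift [  0.3   0.2 101.5]
[[326.0, 253.0], [326.0, 212.0], [326.0, 179.0]]
```

View pics/w4.png

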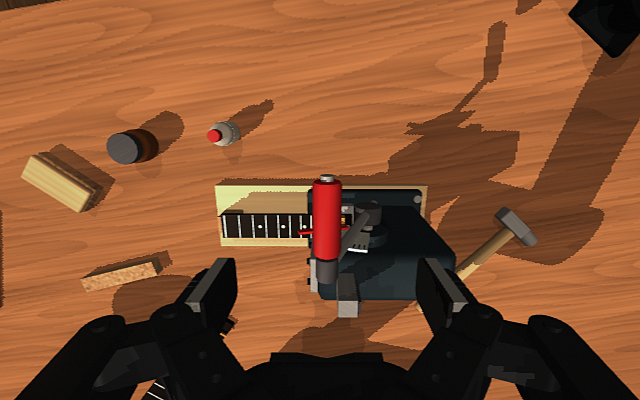

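The red grip is centred at column 327, rows 180–260, as predicted. I descend and pinch it.

Call:
send_rows(commands=[[-1,0,0,25,0,0,0],[-1,0,0,30,0,0,0],[-1,0,0,30,0,0,0],[-1,0,0,16.5,0,0,0],[-1,0,0,0,0,0,0],[0,0,0,0,0,0,0],[0.4,0,0,0,0,0,0],[1,0,0,0,0,0,0],[1,0,0,0,0,0,0],[1,0,0,0,0,0,0],[1,0,0,0,0,0,0],[1,0,0,0,0,0,0],[1,0,0,0,0,0,0]], force=90)

```text
time: 12.7
tcp_pos: [0.6588, -0.135, 0.3098]
ee_rot: [0.001, 0.997, -0.073, 0.001]
ft_force: [-0.9, 0.1, 6.8]
grip_width: 0.0195
```

```bash
python3 - <<'E'
from h import *
p,R,s=st(); print(p,s['grip_width'],s['ft_force'],(p-W(PP,(-.0213,.115,.309))).round(4))
qs=np.linspace(0,.95,20); A=1.222-qs; d=150*np.c_[-np.cos(A),np.sin(A)]; print(np.diff(d,axis=0).round(1).tolist())
E
```

```text
[ 0.65879863 -0.13503518  0.3098209 ] 0.019484314932671058 [-0.85205905  0.1312885   6.84418099] [0.0003 0.0003 0.0008]
[[-7.0, -2.7], [-6.8, -3.1], [-6.7, -3.4], [-6.5, -3.8], [-6.3, -4.1], [-6.1, -4.4], [-5.9, -4.7], [-5.6, -5.0], [-5.4, -5.2], [-5.1, -5.5], [-4.8, -5.8], [-4.5, -6.0], [-4.2, -6.2], [-3.9, -6.4], [-3.6, -6.6], [-3.2, -6.8], [-2.9, -6.9], [-2.6, -7.1], [-2.2, -7.2]]
```

Call:
send_rows(commands=[[1,0,-7.0,2.7,0,0,0],[1,0,-6.8,3.1,0,0,0],[1,0,-6.7,3.4,0,0,0],[1,0,-6.5,3.8,0,0,0],[1,0,-6.3,4.1,0,0,0],[1,0,-6.1,4.4,0,0,0],[1,0,-5.9,4.7,0,0,0],[1,0,-5.6,5.0,0,0,0],[1,0,-5.4,5.2,0,0,0],[1,0,-5.1,5.5,0,0,0],[1,0,0,0,0,0,0],[1,0,0,0,0,0,0]], force=100)

```text
time: 13.9
tcp_pos: [0.6677, -0.0745, 0.2669]
ee_rot: [0.001, 0.997, -0.073, 0.0]
ft_force: [2.9, -1.1, 4.9]
grip_width: 0.0196
```

```bash
cat > q.py <<'E'
from h import *
p,R,s=st(); d=p-np.r_[PP[:2],0]; c,sn=np.cos(PP[2]),np.sin(PP[2]); x=c*d[0]+sn*d[1]; y=-sn*d[0]+c*d[1]; z=p[2]+.0212
print('press',x.round(4),y.round(4),z.round(4),'q',1.222-np.arctan2(z-.19,.03-x),'r',np.hypot(z-.19,x-.03),s['ft_force'],s['grip_width'])
print('tool tilt',R.apply([0,0,1]).round(4))
E
python3 q.py
```

```text
press -0.0828 0.1153 0.2881 q 0.5062343035472682 r 0.1495451334682251 [ 2.9326487  -1.14708888  4.88291342] 0.019605103880437194
tool tilt [ 7.0e-04 -2.5e-03 -1.0e+00]
```

Tracking well (q ≈ 0.51). Now the rest of the arc.

Call:
send_rows(commands=[[1,0,-4.8,5.8,0,0,0],[1,0,-4.5,6.0,0,0,0],[1,0,-4.2,6.2,0,0,0],[1,0,-3.9,6.4,0,0,0],[1,0,-3.6,6.6,0,0,0],[1,0,-3.2,6.8,0,0,0],[1,0,-2.9,6.9,0,0,0],[1,0,-2.6,7.1,0,0,0],[1,0,-2.0,6.4,0,0,0],[1,0,0,0,0,0,0],[1,0,0,0,0,0,0],[1,0,0,0,0,0,0]])

```text
time: 15.1
tcp_pos: [0.6723, -0.0445, 0.2102]
ee_rot: [0.002, 0.997, -0.073, 0.001]
ft_force: [-0.3, -3.6, 8.9]
grip_width: 0.0198
```

```bash
python3 q.py; python3 - <<'E'
from h import *
a,q=snap('scene','s3.png'); cv2.imwrite('pics/s3c.png',cv2.resize(a[175:285,205:325,::-1],None,fx=5,fy=5,interpolation=cv2.INTER_CUBIC))
E
```

```text
press -0.1132 0.1154 0.2314 q 0.9408493032758779 r 0.1490449723311662 [-0.31383033 -3.56455452  8.90606505] 0.019811738879288256
tool tilt [ 0.001  -0.0042 -1.    ]
```

View pics/s3c.png

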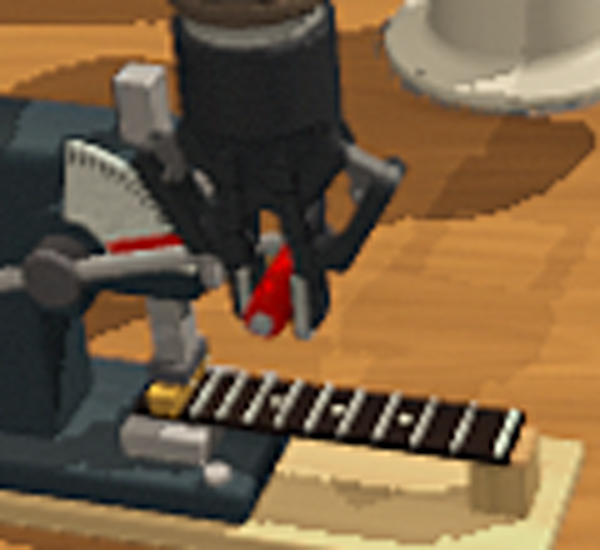

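The caul sits on the fret, and the bar runs from the hub near (55,275) to (215,270), just under the red line. The plate is behind the bar and seen from above, so I check that offset by projection.

```bash
python3 - <<'E'
from h import *
q=env.camera_params('scene'); g=lambda X:((proj(q,W(PP,X))-[205,175]+.5)*5).round(0).tolist()
f=lambda t,r,y:g((.03-r*np.cos(1.222-t),y,.19+r*np.sin(1.222-t)))
print('mark on y=58',f(.95,.055,.058),f(.95,.095,.058))
for t in (.85,.9,.95,1.0): print(t,f(t,0,.0735),f(t,.08,.0735),f(t,.14,.0735),'grip end',f(t,.15,.14))
E
python3 q.py
```

```text
mark on y=58 [155.0, 251.0] [223.0, 242.0]
0.85 [52.0, 280.0] [180.0, 250.0] [281.0, 226.0] grip end [253.0, 298.0]
0.9 [52.0, 280.0] [184.0, 256.0] [287.0, 237.0] grip end [259.0, 310.0]
0.95 [52.0, 280.0] [187.0, 262.0] [292.0, 249.0] grip end [265.0, 323.0]
1.0 [52.0, 280.0] [189.0, 269.0] [296.0, 260.0] grip end [270.0, 336.0]
press -0.1132 0.1154 0.2313 q 0.941019437478375 r 0.1490486525935718 [-1.12692358 -3.03011082  9.41584063] 0.01938340338620648
tool tilt [ 9.0e-04 -4.1e-03 -1.0e+00]
```

Call:
send_rows(commands=[[1,0,-0.4,1.5,0,0,0],[1,0,-0.4,1.5,0,0,0],[1,0,0,0,0,0,0],[1,0,0,0,0,0,0],[1,0,0,0,0,0,0],[1,0,0,0,0,0,0]])

```text
time: 15.75
tcp_pos: [0.6723, -0.0438, 0.2076]
ee_rot: [0.002, 0.997, -0.073, 0.001]
ft_force: [-2.6, -4.6, 9.7]
grip_width: 0.0194
```

```bash
python3 q.py; python3 - <<'E'
from h import *
a,q=snap('wrist','w5.png'); cv2.imwrite('pics/w5c.png',a[:,:,::-1])
g=lambda X:proj(q,W(PP,X)).round(0).tolist()
for t in(.9,.96,1.02): print(t,'bar end',g((.03-.14*np.cos(1.222-t),.068,.19+.14*np.sin(1.222-t))),'caul +y end low',g((-.008,.028,.085-.016*t)),g((0,.022,.072)))
E
```

```text
press -0.1139 0.1154 0.2288 q 0.9587459543389096 r 0.14900878120990282 [-2.58225468 -4.59087857  9.65820562] 0.019377228457646195
tool tilt [ 0.0011 -0.0044 -1.    ]
0.9 bar end [352.0, 376.0] caul +y end low [430.0, 274.0] [437.0, 280.0]
0.96 bar end [346.0, 363.0] caul +y end low [429.0, 274.0] [437.0, 280.0]
1.02 bar end [341.0, 350.0] caul +y end low [429.0, 273.0] [437.0, 280.0]
```

View pics/w5c.png

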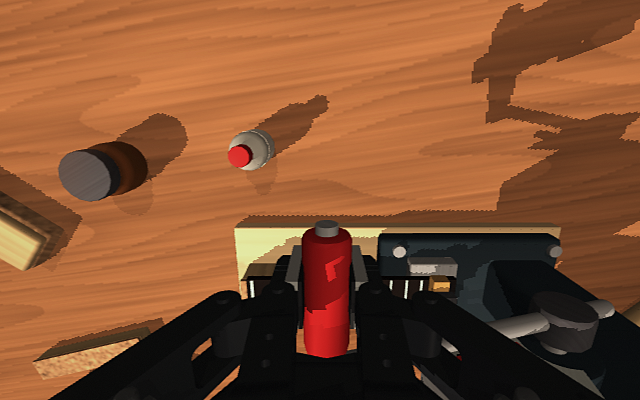

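```bash
python3 - <<'E'
from h import *
F=[]
for i in range(8): env.get_image('scene'); F.append(env.read_state()['ft_force'])
print(np.mean(F,0).round(2),np.std(F,0).round(2))
E
python3 q.py; python3 -c "
from h import *
print(env.finish_job())"
```

```text
[-1.74 -3.69 10.53] [0.25 0.39 0.49]
press -0.1139 0.1155 0.2288 q 0.9585859746887528 r 0.14901711430063214 [-1.59321805 -3.87376881 10.42321799] 0.01962973766181088
tool tilt [ 0.0012 -0.0044 -1.    ]
the job is handed in; nothing more can be done
None
```

I moved the smaller black fingerboard from its block to the press and let go of it. I then pinched the red grip and pulled the lever over, and handed the job in at about 16 s of the allowed 58 s with the robot still holding it. No verdict was reported.

**Fret under the caul:** the last wrist view put the brass fret within about 1 mm of the caul's middle, both along the feed and across. I checked this once, after release and before pulling the lever. An earlier wrist reading of the plywood edge had disagreed with the fitted press pose by about 6 mm. The anvil in that last wrist view was still about 2 mm off the fit.

**Lever:** the tool pose gives about 0.96 rad, steady over repeated readings. The last scene picture, taken at about 0.94 rad, agreed to roughly 0.01–0.02 rad.

**Press on the fret:** the averaged wrist force of about 11 N is below the 13–17 N I expected, and that reading also carries some squeeze offset from gripping. The pictures and the lever angle suggest the caul bears on the fret, about 2.4 mm past first contact. I could not measure how far the fret went in.

**Bystanders:** I kept every move clear of the other things on the bench, and those visible in the last pictures looked undisturbed. I did not measure their positions.

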